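# Clear the inking slab and ready the big brayer

### The job

Get the glass inking slab ready for rolling out: with the scraper block, wipe the four chips of dried ink off the glass into the scrap tray along its right-hand edge, then stand the scraper back on the bench. After that draw the biggest brayer out of the rack (slide it forward out of its slot), tip it to the rolling attitude - roller level and parallel to the slab's long edges, handle leaning back towards the robot about half-way between upright and flat - and finish while holding it still like that over the middle of the slab, its roller some 10 cm clear of the glass. Push the chips only with the scraper, keep the fingers off the roller, and leave the other brayers and the things around undisturbed.

Things in the scene. Friction and masses are not known exactly. Their poses are not given: they have to be found in the camera images.
- slab: fixed inking slab, glass on a white board: 200 mm (its x) x 250 mm (its y, the long edges) x 20 mm high; origin at the centre of its underside on the bench, glass top 20 mm above it. Its x points away from the robot, y to the robot's left, turned by its yaw; the right-hand edge is at y = -125 mm
- tray: fixed shallow aluminium scrap tray, open on top, 200 mm (x) x 90 mm (y), walls 15 mm high (5 mm below the glass top) and 3 mm thick; stands against the slab's right-hand (-y) edge, turned with it; origin at the centre of its underside, 171 mm from the slab's centre
- scraper_mid (a point): scraper block standing loose on the bench left of the slab: white nylon foot 140 mm long (its x) x 32 mm (its y) x 14 mm high, a 34 mm wide band above it to 20 mm, wooden grip 120 x 26 mm above that, 70 mm high in all, about 0.26 kg. Point: its centre, 35 mm above its underside; z up. Gripped from above across the 26 mm; wipes along its y
- chip0_mid (a point): chip of dried ink lying loose on the glass, black, about 24 x 16 x 5 mm, 10 g; the point is its centre. All four chips lie within 45 mm of the slab's centre along its x and within 55 mm along its y
- chip1_mid (a point): another such chip of dried ink
- chip2_mid (a point): another such chip of dried ink
- chip3_mid (a point): another such chip of dried ink
- rack: fixed plywood rack: shelf 300 mm wide (its y), x -40 to +40 mm, 18 mm thick, top 130 mm above the bench, between cheeks 150 mm high; origin on the bench below its centre. Front = -x, facing the robot. 14 mm slots at y -90, 0, 90 mm, open to the front; in each hangs a brayer at x = 0: collar on the shelf, roller below it. Slide a brayer 65 mm or more to the front before raising it
- brayer_grip (a point): biggest brayer (80 mm black roller, tallest handle): flat-sided wooden handle 120 mm long, 26 mm (its x) x 22 mm (y), hanging upright in one of the three slots, yawed up to 0.2 rad from the rack; 0.22 to 0.35 kg. Point: on the handle's axis, 41 mm below its top, 85 mm above the collar's underside. z along the handle to its free end, y along the roller's axis
- brayer_axle (a point): centre of that brayer's roller (36 mm diameter, 80 mm wide, spins freely), 145 mm from brayer_grip along the handle's -z; axes as brayer_grip's, not spinning with the roller. Steel frame 96 mm wide (y), its bridge 24 mm above the axle; neck 10 mm and collar 28 mm in diameter
- brayer_b_grip (a point): bystander: middle brayer, 50 mm roller, round wooden handle 92 mm long, 25 mm thick, hanging in another slot of the rack; point on the handle
- brayer_c_grip (a point): bystander: smallest brayer, 34 mm roller, round wooden handle 78 mm long, 23 mm thick, hanging in another slot of the rack; point on the handle
- can_a_mid (a point): bystander: closed ink can 84 mm diameter, 62 mm high, beyond the slab; its centre
- can_b_mid (a point): bystander: closed ink can 72 mm diameter, 50 mm high, beyond the slab; its centre
- knife_mid (a point): bystander: ink knife lying flat between robot and slab, 210 mm long along its x, 30 mm wide, 14 mm high; near the front end of its handle
- baren_mid (a point): bystander: baren (wooden rubbing disc with a strap handle), 104 mm diameter, 34 mm high, near the robot; its centre
- bottle_mid (a point): bystander: bottle 64 mm diameter, 160 mm high, beyond the slab; its centre
There are look-alikes about, which are no part of the job. What is shaped like the part that bears scraper_mid but pink is not meant.

How it is judged:
By the outcome, as a careful person would: the job done as asked, in the order asked, and still so for the second after the job is handed in, while the arm keeps its last pose, push and grip.
It also fails if it takes over 67 s, if anything falls off the work surface, if the arm or the gripper's body presses on something with over 40 N, if the wrist force passes 120 N, or if a joint passes its speed limit or range.

### The arm

A 6-joint arm with a two-finger parallel gripper is mounted at the origin on the work surface. World frame = base frame: x ahead of the robot, y to its left, z up, the work surface at z = 0. Lengths are in mm, angles in degrees, forces in N, time in s.
With the tool pointing down it reaches from about 300 to 850 mm from the base axis. Payload 4.2 kg.
Tool frame: the origin (TCP) lies midway between the tips of the shut fingers; the grasp point (between the pads) lies env.hold_point_z behind it (env.hold_point_z is the distance from the TCP to the grasp point, in mm); z points along the fingers, y is the line along which they close (so a half turn about z gives the same grasp; the last joint's range is limited). The gripper opens to 91 mm and grips with 3 to 60 N. Pads are 32 mm wide; open, the fingers measure 118 mm over their backs; the gripper's body (76 mm by 178 mm) begins 60 mm behind the grasp point.
Start: joints at [-67.724, 18.312, 89.639, -0, 72.044, -1.146], TCP at [228.572, -527.634, 213.976] pointing down, gripper open.
Joint ranges: [-177.97, 177.97], [-48.28, 115.42], [12.27, 149.76], [-77.06, 257.06], [2.81, 150.46], [-146.56, 146.56]. Speed limits (degrees/s): [147.25, 147.25, 180, 180, 180, 180].

### API

Orientations are given as [roll, pitch, yaw] about the fixed x, y, z axes, in that order (R = Rz(yaw) Ry(pitch) Rx(roll)).
In Python, from workcell import env, viewer, spotter gives the robot as it stands.
- The arm moves only by the tool apply_moves, never from a script. Its arguments are lists of equal length, an entry for each row: "delta_pos": the shift along the world's x, y, z normalised to -1 to 1, where 1 is 120 mm, a list of three; "rot": the turn, a rotation vector about the world's x, y, z normalised to -1 to 1, where 1 is 1.5 rad, a list of three; "hand": the opening, from 0 (shut) to 1 (fully open). A call has 1 to 10 rows; each row is the pose to reach, as a shift and turn from the pose commanded when the call began; what a row does not reach only later rows make up. A row lasts 1/12 s, in which the tool goes at most 41.7 mm and 7.16 degrees, less where a joint would pass 70% of its speed; a pose out of reach is approached as far as the arm can. A call with a number of a shift or a turn outside -1 to 1 is refused whole. A call with a gripper value outside its range is refused whole. The fingers move at their own pace and stop on an object; "newtons" is the grip in N (left out, the last holds). Time passes only in rows, so rows that repeat a pose let the fingers close. It gives the time, the measured TCP pose, the force, the opening and the grip force at its end, in the units of the state.
- env.state(): the state, without advancing time (a new reading comes with each control period).
- viewer.grab_frame(name): name is "scene" or "side" or "wrist"; returns a dict with "pixels" (400x640x3 uint8, red, green, blue), "camera_matrix" (3x3 intrinsics, pixels), "R" (3x3) and "t" (3): a world point X has camera coordinates R X + t; the wrist camera has in their place "mount" (4x4, takes a point from camera to tool coordinates, whose origin is the TCP and whose axes are the flange's). Camera axes: x right, y down, z forward; pixel columns grow to the right and rows downward; lengths in mm; the calibration is good to about 2 mm. A picture is of the moment at which its call begins: read the wrist's pose just before it. There is no depth.
- env.job_done(): hands the job in; it is judged then, once.
Trained networks look in a picture, given as the dict that the camera call returned (one of the last four; its "shot" number tells which), for a name from the list of things; names that differ only in an ending like _2 or _b are one class to them, and where a whole thing is asked for, a point or a joint stands for the part that bears it (a point fixed in the world has none). Each returns a list of dicts, best first, with "score" (0 to 1); they miss things now and then, are a little off and sometimes report something else, mostly with a low value. They report only what shows in the picture. A call takes as long as a camera call. They do not tell look-alikes from the thing itself.
- spotter.trace(picture, query): "mask" (400x640 bool, what is visible of it) and "box" ([centre column, centre row, width, height] in pixels, round what is visible of it).
- spotter.landmark_of(picture, query): "position" ([column, row] in pixels: a listed point, or the origin of a listed thing).
The state is a dict: "time_s": time; "qpos": joint angles; "qvel": joint speeds; "effort": joint torques, N m; "ee_pos": TCP position; "ee_rot": TCP orientation; "force": force on the tool from outside, world axes, zero at the start; "torque": the same for the moment, N m; "gripper_width": finger opening in mm; "gripper_force": force on a finger pad.
Only numpy, scipy, OpenCV 4.12 (cv2) and the standard library are available. Lean on these libraries where they do the work, as an engineer would, in place of code of your own. Each camera call takes 0.05 s, during which the arm holds its last target. There are 200 camera calls.

## Working session

There is one attempt and no reset: what is moved stays moved. The work goes in short steps, Python scripts to look and compute and a tool call to move; the robot and the scene stay as the last step left them, time stands still between calls to the robot, and variables do not carry over. Pictures are saved under pics/ and viewed, at most 10 in all, crops included, and the job is handed in when it is done.

Besides the shell and the picture viewer there is one more tool, called after "Call:" by a JSON object that holds its "name" and its "arguments", one argument or row to a line. apply_moves: Moves the arm, as the interface text tells. Its arguments: {"type":"object","properties":{"delta_pos":{"type":"array"},"rot":{"type":"array"},"hand":{"type":"array"},"newtons":{"type":"number"}},"required":["delta_pos","rot","hand"]}

```bash
ls; mkdir -p pics; cat > h.py <<'E'
import numpy as np,cv2
from workcell import env,viewer,spotter
from scipy.spatial.transform import Rotation as R
def ray(p,uv):
    K=np.array(p["camera_matrix"]);Rm=np.array(p["R"]);t=np.array(p["t"])
    d=Rm.T@np.linalg.solve(K,[uv[0],uv[1],1.]);return -Rm.T@t,d/np.linalg.norm(d)
def atz(p,uv,z):
    o,d=ray(p,uv);return o+d*(z-o[2])/d[2]
def tri(obs):
    A=np.zeros((3,3));b=np.zeros(3)
    for p,uv in obs:
        o,d=ray(p,uv);M=np.eye(3)-np.outer(d,d);A+=M;b+=M@o
    x=np.linalg.solve(A,b);return x
def proj(p,X):
    c=np.array(p["R"])@np.array(X,float)+np.array(p["t"]);q=np.array(p["camera_matrix"])@c;return q[:2]/q[2]
def wristcam(p,s):
    T=np.eye(4);T[:3,:3]=R.from_euler('xyz',s["ee_rot"],degrees=True).as_matrix();T[:3,3]=s["ee_pos"]
    W=T@np.array(p["mount"]);p["R"]=W[:3,:3].T;p["t"]=-W[:3,:3].T@W[:3,3];return p
def save(p,n,img=None):
    cv2.imwrite("pics/"+n,cv2.cvtColor(p["pixels"] if img is None else img,cv2.COLOR_RGB2BGR))
E
python3 - <<'E'
from h import *
print(env.state(),env.hold_point_z)
ps={n:viewer.grab_frame(n) for n in("scene","side")}
for n,p in ps.items():
    save(p,n+"0.png"); print(n,-np.array(p["R"]).T@np.array(p["t"]))
names="slab tray scraper_mid chip0_mid rack brayer_grip brayer_axle brayer_b_grip brayer_c_grip can_a_mid can_b_mid knife_mid baren_mid bottle_mid".split()
for q in names:
    for n,p in ps.items():
        print(q,n,[(np.round(d["position"]).tolist(),round(d["score"],2)) for d in spotter.landmark_of(p,q)[:6]])
E
```

```text
pics
{'time_s': 0.0, 'qpos': array([-6.77225352e+01,  1.83511253e+01,  8.97062534e+01, -1.31305335e-03,
        7.20441026e+01, -1.14327835e+00]), 'qvel': array([ 0.07939381,  0.092929  ,  0.05516139, -0.04645406,  0.01567817,
       -0.00220891]), 'effort': array([-1.62770622e-03, -4.12451220e+01, -2.31972992e+01,  7.24342908e-02,
        4.57026763e-02, -1.48887389e-04]), 'ee_pos': array([ 228.37694241, -527.14863133,  213.12649123]), 'ee_rot': array([-1.79898514e+02, -7.76687295e-04,  2.34211484e+01]), 'force': array([ 0.49423742,  0.22945891, -0.10148655]), 'torque': array([-0.07582935,  0.05154639,  0.03313415]), 'gripper_force': 0.0, 'gripper_width': 91.17352507757862} 18.8
scene [1404.25113836 -468.60130134  975.1011595 ]
side [184.88292703 983.74471084 809.79267636]
slab scene [([274.0, 281.0], 0.87)]
slab side [([307.0, 222.0], 0.83), ([259.0, 290.0], 0.46)]
tray scene [([217.0, 305.0], 0.68)]
tray side [([320.0, 194.0], 0.75), ([225.0, 252.0], 0.2)]
scraper_mid scene [([279.0, 202.0], 0.92), ([176.0, 208.0], 0.74), ([316.0, 234.0], 0.68), ([168.0, 249.0], 0.59)]
scraper_mid
[... 411 characters left out ...]
rayer_axle side []
brayer_b_grip scene [([269.0, 287.0], 0.71), ([446.0, 154.0], 0.5)]
brayer_b_grip side [([259.0, 290.0], 0.98)]
brayer_c_grip scene [([425.0, 172.0], 0.55)]
brayer_c_grip side [([259.0, 266.0], 0.61)]
can_a_mid scene [([348.0, 314.0], 0.88), ([253.0, 272.0], 0.21)]
can_a_mid side [([240.0, 224.0], 0.86)]
can_b_mid scene [([399.0, 286.0], 0.96)]
can_b_mid side []
knife_mid scene [([242.0, 218.0], 0.85)]
knife_mid side [([389.0, 230.0], 0.65)]
baren_mid scene [([347.0, 184.0], 0.82), ([350.0, 312.0], 0.69)]
baren_mid side [([369.0, 308.0], 0.86), ([315.0, 221.0], 0.69)]
bottle_mid scene [([280.0, 320.0], 0.75)]
bottle_mid side [([265.0, 186.0], 0.56), ([320.0, 193.0], 0.38)]
```

View pics/scene0.png

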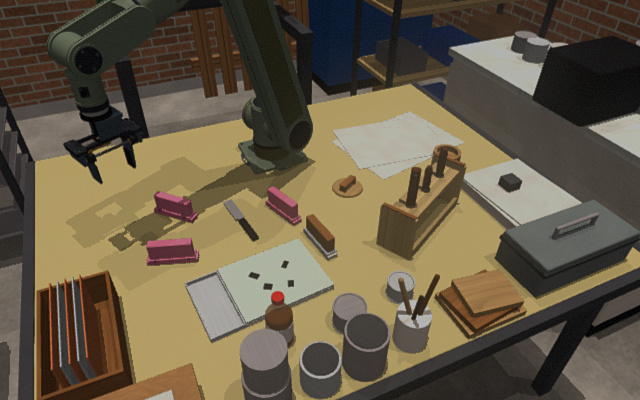

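View pics/side0.png

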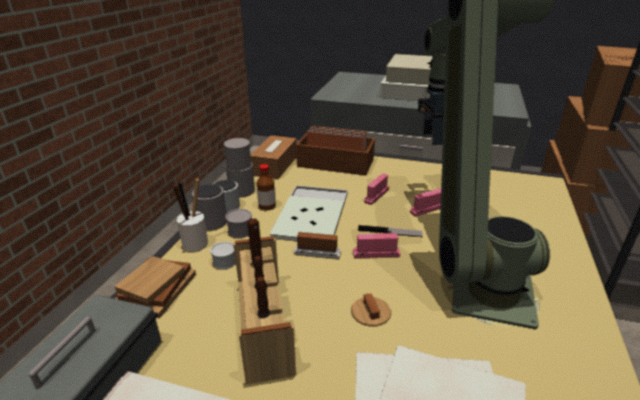

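The scene view shows the slab with 4 black chips (254-292, 264-286) and the tray to its left. The white-footed wooden scraper is at (320,235), three pink look-alikes are at (175,206), (172,250) and (283,205), and the rack handles are at (414,185), (428,178) and (441,160). In the side view the same scraper is at (317,243) and the tallest handle at (255,238).

```bash
python3 - <<'E'
from h import *
ps={n:viewer.grab_frame(n) for n in("scene","side")}
a,b=ps["scene"],ps["side"]
def best(p,q,near):
    L=spotter.landmark_of(p,q); L=[d["position"] for d in L]; 
    L=[l for l in L if np.linalg.norm(np.array(l)-near)<18]; return L[0] if L else np.array(near,float)
for q,u,v in [("slab",(274,281),(311,214)),("tray",(217,305),(320,194)),("scraper_mid",(319,234),(316,244)),("rack",(417,222),(265,324)),("brayer_grip",(413,182),(254,232)),("brayer_b_grip",(427,174),(258,265)),("brayer_c_grip",(441,156),(262,292)),("baren_mid",(347,184),(370,308)),("knife_mid",(236,210),(389,230))]:
    x,y=best(a,q,u),best(b,q,v); X=tri([(a,x),(b,y)]); print(q,np.round(X),np.round(proj(a,X)-x,1),np.round(proj(b,X)-y,1))
for n,p in ps.items():
    for q in("slab","scraper_mid","brayer_grip","brayer_b_grip","brayer_c_grip","rack","tray"):
        for d in spotter.trace(p,q)[:5]:
            m=d["mask"].astype(np.uint8)
            c,_=cv2.findContours(m,cv2.RETR_EXTERNAL,cv2.CHAIN_APPROX_NONE)
            r=cv2.minAreaRect(max(c,key=cv2.contourArea)) if c else None
            print(n,q,round(d["score"],2),np.round(d["box"]).tolist())
    m=spotter.trace(p,"slab")
    if m:
        c=max(cv2.findContours(m[0]["mask"].astype(np.uint8),0,1)[0],key=cv2.contourArea)
        ap=cv2.approxPolyDP(cv2.convexHull(c),8,True)[:,0]
        print(n,"slab poly",[(q.tolist(),np.round(atz(p,q,20)[:2]).tolist()) for q in ap])
E
```

```text
slab [ 589. -207.   -7.] [2.8 2.2] [ 2.3 -1.6]
tray [ 611. -384.    7.] [-1.7 -1.5] [-1.3  0.9]
scraper_mid [504. -46.  29.] [1.3 1. ] [ 1.3 -0.9]
rack [541. 279.  -2.] [1.3 0.6] [ 1.6 -0.7]
brayer_grip [585. 196. 210.] [-0.6 -0.3] [-0.7  0.3]
brayer_b_grip [548. 275. 187.] [-0.1 -0. ] [-0.1  0. ]
brayer_c_grip [499. 360. 194.] [0.7 0.3] [ 1.  -0.5]
baren_mid [298. 154.  20.] [-0.3 -0.3] [-0.5  0.3]
knife_mid [ 309. -216.   -2.] [-0.3 -0.4] [-0.4  0.3]
scene slab 0.6 [275.0, 283.0, 117.0, 90.0]
scene scraper_mid 0.94 [283.0, 204.0, 38.0, 39.0]
scene scraper_mid 0.94 [176.0, 210.0, 43.0, 29.0]
scene scraper_mid 0.89 [170.0, 252.0, 55.0, 32.0]
scene scraper_mid 0.63 [317.0, 240.0, 30.0, 47.0]
scene brayer_grip 0.56 [414.0, 187.0, 19.0, 40.0]
scene brayer_b_grip 0.63 [442.0, 160.0, 14.0, 31.0]
scene brayer_c_grip 0.49 [428.0, 176.0, 10.0, 28.0]
scene rack 0.76 [419.0, 206.0, 87.0, 106.0]
scene tray 0.89 [215.0, 307.0, 59.0, 67.0]
scene slab poly [([300, 241], [494.0, -95.0]), ([332, 288], [689.0, -87.0]), ([247, 325], [709.0, -325.0]), ([218, 269], [504.0, -340.0])]
side slab 0.79 [304.0, 219.0, 81.0, 45.0]
side slab 0.47 [255.0, 240.0, 17.0, 44.0]
side slab 0.2 [321.0, 191.0, 58.0, 18.0]
side scraper_mid 0.95 [427.0, 203.0, 34.0, 28.0]
side scraper_mid 0.93 [375.0, 245.0, 49.0, 22.0]
side scraper_mid 0.73 [373.0, 188.0, 26.0, 31.0]
side scraper_mid 0.66 [317.0, 246.0, 48.0, 32.0]
side brayer_grip 0.6 [256.0, 239.0, 14.0, 38.0]
side brayer_b_grip 0.76 [262.0, 298.0, 16.0, 42.0]
side brayer_c_grip 0.66 [259.0, 268.0, 16.0, 22.0]
side rack 0.76 [265.0, 312.0, 61.0, 150.0]
side rack 0.62 [305.0, 220.0, 76.0, 44.0]
side tray 0.7 [320.0, 192.0, 55.0, 21.0]
side slab poly [([344, 203], [494.0, -325.0]), ([332, 235], [482.0, -121.0]), ([269, 234], [675.0, -71.0]), ([290, 197], [693.0, -312.0])]
```

Call:
{"name": "apply_moves", "arguments": {
  "delta_pos": [
    [0.5, 0.8, 0.6],
    [0.5, 0.8, 0.6],
    [0.5, 0.8, 0.6],
    [0.5, 0.8, 0.6]
  ],
  "rot": [
    [0, 0, -0.27],
    [0, 0, -0.27],
    [0, 0, -0.27],
    [0, 0, -0.27]
  ],
  "hand": [1, 1, 1, 1]
}}

```text
time_s: 3.63
ee_pos: [291.3, -429.3, 290.1]
ee_rot: [179.8, -0.3, 0.1]
force: [-0.6, -0.1, 0.6]
gripper_width: 91.2
gripper_force: 0.0
```

Call:
{"name": "apply_moves", "arguments": {
  "delta_pos": [
    [0.5, 0.8, 0.6],
    [0.5, 0.8, 0.6],
    [0.5, 0.8, 0.6],
    [0.5, 0.8, 0.6]
  ],
  "rot": [
    [0, 0, 0],
    [0, 0, 0],
    [0, 0, 0],
    [0, 0, 0]
  ],
  "hand": [1, 1, 1, 1]
}}

```text
time_s: 3.97
ee_pos: [351.3, -332.9, 362.2]
ee_rot: [179.8, -0.4, 0.4]
force: [0.6, -0.6, 1.0]
gripper_width: 91.1
gripper_force: 0.0
```

Call:
{"name": "apply_moves", "arguments": {
  "delta_pos": [
    [0.6, 0.9, 0.4],
    [0.6, 0.9, 0.4],
    [0.6, 0.9, 0.4],
    [0.6, 0.9, 0.4],
    [0.6, 0.9, 0.4]
  ],
  "rot": [
    [0, 0, 0],
    [0, 0, 0],
    [0, 0, 0],
    [0, 0, 0],
    [0, 0, 0]
  ],
  "hand": [1, 1, 1, 1, 1]
}}

```text
time_s: 4.38
ee_pos: [422.3, -225.9, 407.1]
ee_rot: [180.0, -0.2, 0.5]
force: [0.2, 0.4, -0.1]
gripper_width: 91.1
gripper_force: 0.0
```

```bash
python3 - <<'E'
from h import *
s=env.state();p=viewer.grab_frame("wrist")
print(s["time_s"],s["ee_pos"],s["ee_rot"],np.round(s["qpos"]),np.round(p["mount"],2).tolist(),p["camera_matrix"][0][0])
wristcam(p,s);save(p,"w1.png")
for c in [(0,0),(639,0),(639,399),(0,399)]: print(np.round(atz(p,c,20)))
for q in("slab","scraper_mid","chip0_mid","tray"):
    print(q,[(np.round(d["position"]).tolist(),round(d["score"],2),np.round(atz(p,d["position"],dict(slab=0,scraper_mid=35,chip0_mid=22.5,tray=0)[q])).tolist()) for d in spotter.landmark_of(p,q)])
E
```

```text
4.3833 [ 422.2970998  -225.86829019  407.06595943] [ 1.79953205e+02 -1.52679429e-01  4.69971505e-01] [-30.   6.  79.   0.  95.  60.] [[0.0, -0.97, -0.25, 71.19], [1.0, 0.0, 0.0, 0.34], [-0.0, -0.25, 0.97, -169.77], [0.0, 0.0, 0.0, 1.0]] 299.34211433956983
[682. 291.  20.]
[ 692. -758.   20.]
[-124. -986.   20.]
[-135.  497.   20.]
slab [([308.0, 66.0], 0.86, [590.0, -213.0, 0.0]), ([311.0, 215.0], 0.16, [312.0, -221.0, 0.0])]
scraper_mid [([210.0, 114.0], 0.98, [505.0, -44.0, 35.0]), ([432.0, 173.0], 0.92, [404.0, -442.0, 35.0]), ([239.0, 207.0], 0.9, [337.0, -86.0, 35.0])]
chip0_mid [([210.0, 115.0], 0.59, [503.0, -41.0, 22.0]), ([333.0, 78.0], 0.58, [567.0, -258.0, 22.0])]
tray [([402.0, 58.0], 0.76, [604.0, -380.0, -0.0])]
```

View pics/w1.png

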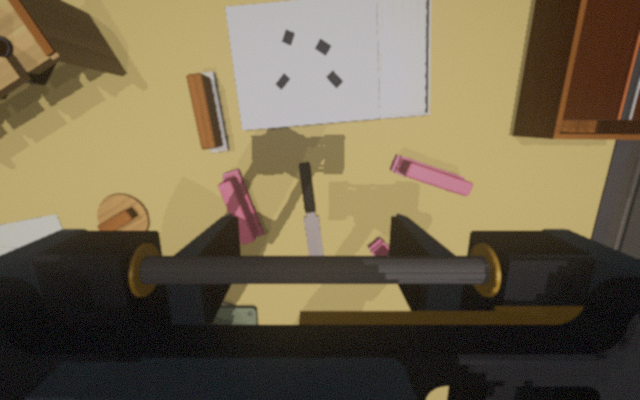

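In the wrist view the wooden block with the white foot is at (208,112), and pink blocks are at (240,207), (432,173) and (378,245). The white-footed one fits because pink is ruled out. I'll move closer to confirm and measure.

Call:
{"name": "apply_moves", "arguments": {
  "delta_pos": [
    [0.5, 0.7, 0],
    [0.5, 0.7, 0],
    [0.5, 0.7, 0],
    [0.5, 0.7, 0]
  ],
  "rot": [
    [0, 0, 0],
    [0, 0, 0],
    [0, 0, 0],
    [0, 0, 0]
  ],
  "hand": [1, 1, 1, 1]
}}

```text
time_s: 4.97
ee_pos: [481.9, -142.0, 404.8]
ee_rot: [-179.9, 0.1, 0.4]
force: [-1.4, -0.1, -0.7]
gripper_width: 91.3
gripper_force: 0.0
```

```bash
python3 - <<'E'
from h import *
s=env.state();p=viewer.grab_frame("wrist");wristcam(p,s);print(s["ee_pos"],s["ee_rot"])
im=p["pixels"];save(p,"w2full.png")
u=proj(p,(505,-44,35));x,y=int(u[0]),int(u[1]);print(u)
x0,y0=max(0,x-70),max(0,y-60)
c=im[y0:y0+130,x0:x0+330];print(x0,y0,c.shape)
save(p,"w2.png",cv2.resize(c,None,fx=2.4,fy=2.4,interpolation=cv2.INTER_CUBIC))
hsv=cv2.cvtColor(im,cv2.COLOR_RGB2HSV)
def rects(mask,zz,amin):
    n,l,st,ce=cv2.connectedComponentsWithStats(mask.astype(np.uint8))
    for i in range(1,n):
        if st[i,4]<amin: continue
        ys,xs=np.where(l==i);W=np.array([atz(p,(a,b),zz)[:2] for a,b in zip(xs,ys)],np.float32)
        r=cv2.minAreaRect(W);print(i,st[i],"px",np.round(ce[i]),"W",np.round(r[0],1),np.round(r[1],1),round(r[2],1))
m=np.zeros(im.shape[:2],bool)
for d in spotter.trace(p,"scraper_mid"):
    b=d["box"]; print("scr",round(d["score"],2),np.round(b))
    if np.hypot(b[0]-x,b[1]-y)<25:
        mm=d["mask"]; print("hsv med",np.median(hsv[mm],0))
        rects(mm&(hsv[...,1]>110),70,50); rects(mm&(hsv[...,1]<70),10,30)
sl=spotter.trace(p,"slab")
for d in sl[:2]: print("slab",round(d["score"],2),np.round(d["box"]))
hull=cv2.convexHull(np.argwhere(sl[0]["mask"])[:,::-1].astype(np.int32))
full=np.zeros(im.shape[:2],np.uint8);cv2.fillConvexPoly(full,hull,1)
print("slab rect z20");rects(full,20,100)
print("chips");rects((full>0)&(hsv[...,2]<110),22.5,15)
tr=spotter.trace(p,"tray")
if tr: print("tray");rects(tr[0]["mask"],15,100)
E
```

```text
[ 481.92636107 -142.01226378  404.82264897] [-1.79894020e+02  5.75824755e-02  3.54173735e-01]
[259.44775796 148.3446338 ]
189 88 (130, 330, 3)
scr 0.9 [474. 207.  90.  43.]
scr 0.71 [285. 227.  38.  58.]
scr 0.6 [258. 147.  32.  76.]
hsv med [ 15. 139. 111.]
1 [ 241  113   28   71 1165] px [255. 147.] W [508.1 -43.6] [117.3  29.3] 7.6
1 [244 106  31  76 432] px [264. 136.] W [508.5 -42.2] [139.8  35.4] 9.8
slab 0.94 [352.  98. 147. 129.]
slab rect z20
1 [  278    33   147   129 17015] px [353.  96.] W [ 589.2 -209. ] [200.4 251.2] 5.3
chips
1 [333  69  10  12  79] px [337.  74.] W [ 630.9 -180.8] [12.5 16.7] 71.5
2 [365  77  13  13 102] px [371.  83.] W [ 616.5 -239.3] [18.5 15.3] 59.6
3 [375 108  13  13  95] px [381. 114.] W [ 566.5 -259.7] [21.8 13.1] 47.9
4 [325 110  11  13  71] px [330. 116.] W [ 561.3 -169.9] [10.2 19.9] 49.9
tray
1 [ 424   27   55  124 6125] px [450.  88.] W [ 604.3 -380.8] [201.7  90.4] 5.0
```

View pics/w2.png

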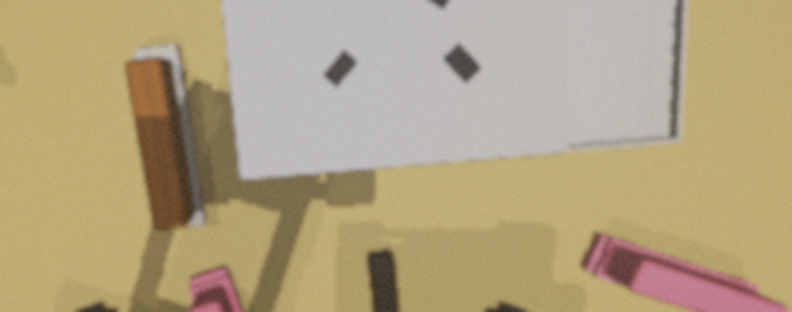

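The enlarged crop confirms the wooden grip on a white foot, lying at about yaw 9°. The slab is at (589,-209), yaw 5.2°. I'll approach the scraper.

Call:
{"name": "apply_moves", "arguments": {
  "delta_pos": [
    [0.22, 0.82, -1],
    [0.22, 0.82, -1],
    [0.22, 0.82, -1],
    [0.22, 0.82, -1],
    [0.22, 0.82, -1]
  ],
  "rot": [
    [0, 0, 0.1],
    [0, 0, 0.1],
    [0, 0, 0.1],
    [0, 0, 0.1],
    [0, 0, 0.1]
  ],
  "hand": [0.65, 0.65, 0.65, 0.65, 0.65]
}}

```text
time_s: 5.58
ee_pos: [504.1, -43.4, 280.7]
ee_rot: [-179.8, 0.6, 8.9]
force: [-1.1, -1.3, -0.1]
gripper_width: 60.9
gripper_force: 0.0
```

Call:
{"name": "apply_moves", "arguments": {
  "delta_pos": [
    [0, 0, -1],
    [0, 0, -1],
    [0, 0, -1],
    [0, 0, -1],
    [0, 0, -1]
  ],
  "rot": [
    [0, 0, 0],
    [0, 0, 0],
    [0, 0, 0],
    [0, 0, 0],
    [0, 0, 0]
  ],
  "hand": [0.65, 0.65, 0.65, 0.65, 0.65]
}}

```text
time_s: 6.0
ee_pos: [506.5, -46.7, 166.2]
ee_rot: [180.0, 0.1, 8.7]
force: [0.3, 0.1, -0.3]
gripper_width: 59.6
gripper_force: 0.0
```

```bash
python3 - <<'E'
from h import *
S=[]
for i in range(2):
    s=env.state();p=viewer.grab_frame("wrist");wristcam(p,s);print(s["time_s"],s["ee_pos"],s["ee_rot"],s["gripper_width"])
hsv=cv2.cvtColor(p["pixels"],cv2.COLOR_RGB2HSV)
for d in spotter.landmark_of(p,"scraper_mid")[:3]: print(d["score"],d["position"],atz(p,d["position"],35))
for d in spotter.trace(p,"scraper_mid")[:3]:
    print(d["score"],d["box"])
    for mm,z in ((d["mask"]&(hsv[...,1]>110),70),(d["mask"]&(hsv[...,1]<70),14)):
        n,l,st,ce=cv2.connectedComponentsWithStats(mm.astype(np.uint8))
        if n<2: continue
        i=1+np.argmax(st[1:,4]);ys,xs=np.where(l==i);W=np.array([atz(p,(a,b),z)[:2] for a,b in zip(xs,ys)],np.float32)
        print(z,st[i],cv2.minAreaRect(W))
save(p,"w3.png")
E
```

```text
6.0 [506.47820639 -46.69912135 166.19392719] [1.79994422e+02 1.13979895e-01 8.71204470e+00] 59.636468381481286
6.05 [508.23910696 -46.62996592 168.0707306 ] [ 1.79929566e+02 -1.57461825e-01  8.72213848e+00] 59.40174331804578
0.9 [307.5, 192.9] [506.5033831  -40.55279141  35.        ]
0.92 [308.5, 189.6, 36.0, 134.6]
70 [ 293  134   29  121 3082] ((510.6083068847656, -39.81810760498047), (114.01837158203125, 25.112810134887695), 7.737213611602783)
14 [292 123  34 120 693] ((510.1304016113281, -41.437400817871094), (134.11386108398438, 35.01872634887695), 9.262007713317871)
0.71 [319.1, 295.5, 30.4, 27.2]
70 [304 285  30  25 533] ((409.5304870605469, -66.99864196777344), (27.32227897644043, 29.423303604125977), 8.68735122680664)
0.17 [89.2, 58.7, 178.5, 115.4]
70 [    0     0   178   115 14418] ((600.5530395507812, 164.76312255859375), (85.45582580566406, 153.61322021484375), 11.31283950805664)
```

View pics/w3.png

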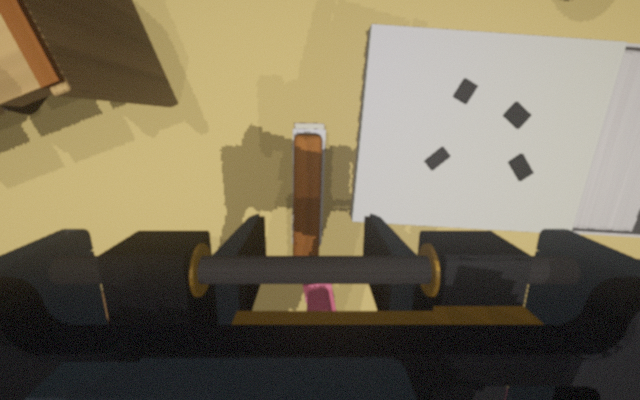

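The picture shows the scraper at (308,190) between the fingers, about 5 mm off centre towards +y; the pink block at (318,297) is clear. I'll correct, descend and grip.

Call:
{"name": "apply_moves", "arguments": {
  "delta_pos": [
    [0.02, 0.045, -0.6],
    [0.02, 0.045, -0.6],
    [0.02, 0.045, -0.6]
  ],
  "rot": [
    [0, 0, 0],
    [0, 0, 0],
    [0, 0, 0]
  ],
  "hand": [0.65, 0.65, 0.65]
}}

```text
time_s: 6.45
ee_pos: [506.7, -39.5, 91.1]
ee_rot: [-179.9, 0.4, 8.8]
force: [-0.6, -0.0, 0.1]
gripper_width: 59.5
gripper_force: 0.0
```

Call:
{"name": "apply_moves", "arguments": {
  "delta_pos": [
    [0, 0, -0.3],
    [0, 0, -0.53],
    [0, 0, -0.53],
    [0, 0, -0.53],
    [0, 0, -0.53]
  ],
  "rot": [
    [0, 0, 0],
    [0, 0, 0],
    [0, 0, 0],
    [0, 0, 0],
    [0, 0, 0]
  ],
  "hand": [0.65, 0.65, 0.65, 0.65, 0.65]
}}

```text
time_s: 6.87
ee_pos: [511.6, -40.2, 33.0]
ee_rot: [179.9, -0.3, 8.8]
force: [0.1, -0.6, 0.8]
gripper_width: 59.4
gripper_force: 0.0
```

Call:
{"name": "apply_moves", "arguments": {
  "delta_pos": [
    [0, 0, 0],
    [0, 0, 0],
    [0, 0, 0],
    [0, 0, 0],
    [0, 0, 0],
    [0, 0, 0],
    [0, 0, 0],
    [0, 0, 0]
  ],
  "rot": [
    [0, 0, 0],
    [0, 0, 0],
    [0, 0, 0],
    [0, 0, 0],
    [0, 0, 0],
    [0, 0, 0],
    [0, 0, 0],
    [0, 0, 0]
  ],
  "hand": [0.25, 0.15, 0.15, 0.15, 0.15, 0.15, 0.15, 0.15],
  "newtons": 30
}}

```text
time_s: 7.53
ee_pos: [509.5, -39.8, 30.7]
ee_rot: [180.0, -0.0, 8.8]
force: [-0.8, 0.9, 5.2]
gripper_width: 25.7
gripper_force: 30.0
```

Call:
{"name": "apply_moves", "arguments": {
  "delta_pos": [
    [0, 0, 0.3],
    [0, 0, 0.5],
    [0, 0, 0.5]
  ],
  "rot": [
    [0, 0, 0],
    [0, 0, 0],
    [0, 0, 0]
  ],
  "hand": [0.15, 0.15, 0.15]
}}

```text
time_s: 7.78
ee_pos: [512.3, -40.2, 94.0]
ee_rot: [179.9, -0.5, 8.8]
force: [0.5, -0.1, -2.7]
gripper_width: 25.9
gripper_force: 30.0
```

Call:
{"name": "apply_moves", "arguments": {
  "delta_pos": [
    [0.2, -0.2, 0],
    [0.4, -0.4, 0],
    [0.66, -0.67, 0],
    [0.66, -0.67, 0],
    [0.66, -0.67, 0],
    [0.66, -0.67, 0]
  ],
  "rot": [
    [0, 0, -0.042],
    [0, 0, -0.042],
    [0, 0, -0.042],
    [0, 0, -0.042],
    [0, 0, -0.042],
    [0, 0, -0.042]
  ],
  "hand": [0.15, 0.15, 0.15, 0.15, 0.15, 0.15]
}}

```text
time_s: 8.28
ee_pos: [586.9, -120.0, 88.2]
ee_rot: [-179.9, 0.3, 5.2]
force: [-0.1, 1.4, -3.9]
gripper_width: 25.8
gripper_force: 30.0
```

Call:
{"name": "apply_moves", "arguments": {
  "delta_pos": [
    [0, 0, -0.2],
    [0, 0, -0.3],
    [0, 0, -0.31],
    [0, 0, -0.31]
  ],
  "rot": [
    [0, 0, 0],
    [0, 0, 0],
    [0, 0, 0],
    [0, 0, 0]
  ],
  "hand": [0.15, 0.15, 0.15, 0.15]
}}

```text
time_s: 8.62
ee_pos: [586.9, -119.1, 52.3]
ee_rot: [-179.9, 0.2, 5.3]
force: [-0.3, 0.3, -3.5]
gripper_width: 25.8
gripper_force: 30.0
```

```bash
python3 - <<'E'
from h import *
for i in range(3):
    s=env.state();p=viewer.grab_frame("wrist");print(s["time_s"],s["ee_pos"].round(1),s["ee_rot"].round(1),s["force"].round(1),s["torque"].round(2),s["gripper_width"])
wristcam(p,s);save(p,"w4.png")
E
```

```text
8.6167 [ 586.9 -119.1   52.3] [-179.9    0.2    5.3] [-0.3  0.3 -3.5] [-0.    0.02 -0.01] 25.780111611301837
8.6667 [ 587.7 -119.4   53. ] [-1.8e+02  1.0e-01  5.2e+00] [-0.1 -0.3 -3.9] [-0.05 -0.    0.03] 25.649299545209246
8.7167 [ 588.2 -119.6   53.6] [-180.     0.     5.2] [-0.2 -0.2 -2.5] [ 0.05  0.01 -0.02] 25.968804931483305
```

View pics/w4.png

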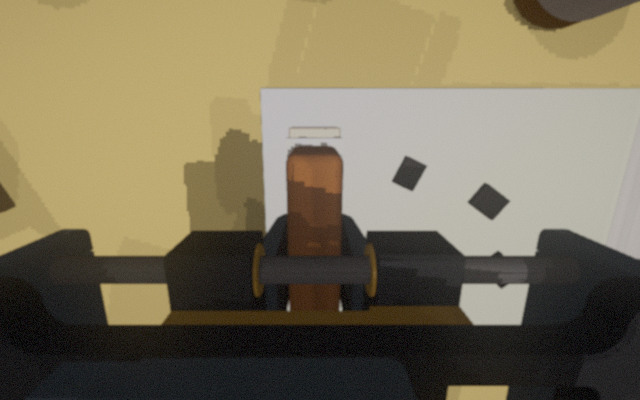

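The picture shows the scraper parallel to the slab edge with its end at (315,132); chips are to its right at (409,173), (489,201) and (502,268), and the fourth is hidden by the gripper. I'll lower it to the glass.

Call:
{"name": "apply_moves", "arguments": {
  "delta_pos": [
    [0, 0, -0.019],
    [0, 0, -0.019],
    [0, 0, -0.019],
    [0, 0, -0.019]
  ],
  "rot": [
    [0, 0, 0],
    [0, 0, 0],
    [0, 0, 0],
    [0, 0, 0]
  ],
  "hand": [0.15, 0.15, 0.15, 0.15]
}}

```text
time_s: 9.1
ee_pos: [588.6, -120.2, 51.1]
ee_rot: [180.0, -0.0, 5.2]
force: [0.3, 0.2, -3.8]
gripper_width: 25.5
gripper_force: 30.0
```

Call:
{"name": "apply_moves", "arguments": {
  "delta_pos": [
    [0, 0, -0.008],
    [0, 0, -0.008],
    [0, 0, -0.008]
  ],
  "rot": [
    [0, 0, 0],
    [0, 0, 0],
    [0, 0, 0]
  ],
  "hand": [0.15, 0.15, 0.15]
}}

```text
time_s: 9.35
ee_pos: [588.9, -120.3, 50.6]
ee_rot: [180.0, -0.0, 5.2]
force: [0.5, 0.2, 2.3]
gripper_width: 26.2
gripper_force: 30.0
```

Call:
{"name": "apply_moves", "arguments": {
  "delta_pos": [
    [0.006, -0.064, 0],
    [0.012, -0.128, 0],
    [0.017, -0.192, 0],
    [0.023, -0.256, 0],
    [0.029, -0.32, 0],
    [0.035, -0.384, 0],
    [0.041, -0.448, 0],
    [0.047, -0.512, 0],
    [0.052, -0.576, 0],
    [0.058, -0.64, 0]
  ],
  "rot": [
    [0, 0, 0],
    [0, 0, 0],
    [0, 0, 0],
    [0, 0, 0],
    [0, 0, 0],
    [0, 0, 0],
    [0, 0, 0],
    [0, 0, 0],
    [0, 0, 0],
    [0, 0, 0]
  ],
  "hand": [0.15, 0.15, 0.15, 0.15, 0.15, 0.15, 0.15, 0.15, 0.15, 0.15]
}}

```text
time_s: 10.18
ee_pos: [595.5, -197.5, 50.5]
ee_rot: [-179.9, -0.0, 5.1]
force: [-0.5, 4.6, 6.0]
gripper_width: 25.7
gripper_force: 30.0
```

```bash
python3 - <<'E'
from h import *
s=env.state();p=viewer.grab_frame("wrist");print(s["time_s"],s["ee_pos"].round(1),s["force"].round(1),s["torque"].round(2))
wristcam(p,s);im=p["pixels"]
E={}
c=np.array([589,-209.]);ex=np.array([.9959,.0906]);ey=np.array([-.0906,.9959])
P=np.array([np.r_[c+a*ex+b*ey,20] for a,b in((-100,-216),(100,-216),(100,125),(-100,125))])
m=np.zeros(im.shape[:2],np.uint8);cv2.fillConvexPoly(m,np.array([proj(p,q) for q in P]).astype(np.int32),1)
v=cv2.cvtColor(im,cv2.COLOR_RGB2HSV)[...,2];m[215:]=0
n,l,st,ce=cv2.connectedComponentsWithStats(((m>0)&(v<100)).astype(np.uint8))
for i in range(1,n):
    if st[i,4]>30: w=atz(p,ce[i],22.5)[:2]-c;print(st[i],np.round([w@ex,w@ey]))
E
```

```text
10.1833 [ 595.5 -197.5   50.5] [-0.5  4.6  6. ] [ 0.91  0.65 -0.31]
[ 609   94   31  121 1445] [  48. -198.]
[289 146  50  11 382] [60. 11.]
[341 154  22  30 567] [ 48. -15.]
[ 285  174   59   41 1429] [26. 13.]
[358 185  39  30 709] [ 25. -32.]
```

Contact is steady (about 10 N down) and the chips are being pushed. I'll continue.

Call:
{"name": "apply_moves", "arguments": {
  "delta_pos": [
    [0.006, -0.064, 0],
    [0.012, -0.128, 0],
    [0.017, -0.192, 0],
    [0.023, -0.256, 0],
    [0.029, -0.32, 0],
    [0.035, -0.384, 0],
    [0.041, -0.448, 0],
    [0.047, -0.512, 0],
    [0.052, -0.576, 0],
    [0.058, -0.64, 0]
  ],
  "rot": [
    [0, 0, 0],
    [0, 0, 0],
    [0, 0, 0],
    [0, 0, 0],
    [0, 0, 0],
    [0, 0, 0],
    [0, 0, 0],
    [0, 0, 0],
    [0, 0, 0],
    [0, 0, 0]
  ],
  "hand": [0.15, 0.15, 0.15, 0.15, 0.15, 0.15, 0.15, 0.15, 0.15, 0.15]
}}

```text
time_s: 11.07
ee_pos: [602.3, -274.4, 50.4]
ee_rot: [-179.9, 0.0, 5.1]
force: [-0.8, 4.4, 5.1]
gripper_width: 25.7
gripper_force: 30.0
```

Call:
{"name": "apply_moves", "arguments": {
  "delta_pos": [
    [0.006, -0.064, 0.01],
    [0.012, -0.128, 0.01],
    [0.017, -0.192, 0.01],
    [0.023, -0.256, 0.01],
    [0.029, -0.32, 0.01],
    [0.035, -0.384, 0.01],
    [0.041, -0.448, 0.01],
    [0.047, -0.512, 0.01],
    [0.055, -0.61, 0.01],
    [0.055, -0.61, 0.01]
  ],
  "rot": [
    [0, 0, 0],
    [0, 0, 0],
    [0, 0, 0],
    [0, 0, 0],
    [0, 0, 0],
    [0, 0, 0],
    [0, 0, 0],
    [0, 0, 0],
    [0, 0, 0],
    [0, 0, 0]
  ],
  "hand": [0.15, 0.15, 0.15, 0.15, 0.15, 0.15, 0.15, 0.15, 0.15, 0.15]
}}

```text
time_s: 11.9
ee_pos: [609.4, -349.9, 51.0]
ee_rot: [179.9, -0.1, 5.1]
force: [0.6, -1.2, -3.3]
gripper_width: 25.8
gripper_force: 30.0
```

```bash
python3 - <<'E'
from h import *
ps={n:viewer.grab_frame(n) for n in("scene","side","wrist")}
a=ps["scene"]["pixels"][235:345,170:340];b=ps["side"]["pixels"][170:250,260:390]
s=env.state();print(s["ee_pos"].round(1),s["force"].round(1),s["gripper_width"])
A=cv2.resize(a,(640,414));w=cv2.resize(ps["wrist"]["pixels"][60:230,240:640],(640,180*640//640*1))
save(None,"m5.png",np.vstack([A,w]))
E
```

```text
[ 608.7 -346.9   50.6] [ 0.2  0.  -3.6] 25.85373912333558
```

View pics/m5.png

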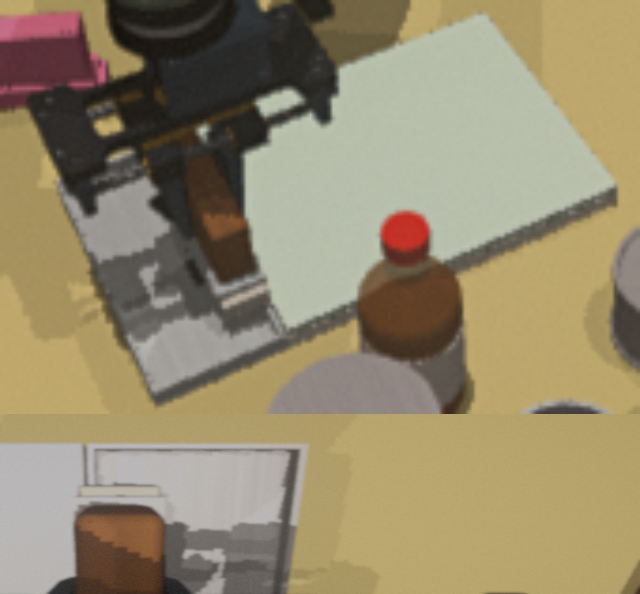

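The glass is clear of chips, and the scraper overhangs the tray edge with dark pieces below it at about (195,265). I'll lift and check the tray.

Call:
{"name": "apply_moves", "arguments": {
  "delta_pos": [
    [0, 0, 0.1],
    [0, 0, 0.4],
    [0, 0, 0.7],
    [0, 0, 0.8],
    [0, 0, 0.8]
  ],
  "rot": [
    [0, 0, 0],
    [0, 0, 0],
    [0, 0, 0],
    [0, 0, 0],
    [0, 0, 0]
  ],
  "hand": [0.15, 0.15, 0.15, 0.15, 0.15]
}}

```text
time_s: 12.47
ee_pos: [611.5, -347.9, 152.5]
ee_rot: [179.7, -0.5, 5.2]
force: [0.7, -0.4, -3.4]
gripper_width: 25.9
gripper_force: 30.0
```

Call:
{"name": "apply_moves", "arguments": {
  "delta_pos": [
    [-0.1, 0.2, 0],
    [-0.2, 0.5, 0],
    [-0.27, 0.85, 0],
    [-0.27, 0.85, 0],
    [-0.27, 0.85, 0]
  ],
  "rot": [
    [0, 0, 0.042],
    [0, 0, 0.042],
    [0, 0, 0.042],
    [0, 0, 0.042],
    [0, 0, 0.042]
  ],
  "hand": [0.15, 0.15, 0.15, 0.15, 0.15]
}}

```text
time_s: 12.88
ee_pos: [574.9, -242.1, 145.3]
ee_rot: [-179.9, 0.2, 9.0]
force: [0.8, 0.6, -3.6]
gripper_width: 25.9
gripper_force: 30.0
```

```bash
python3 - <<'E'
from h import *
s=env.state();p=viewer.grab_frame("wrist");q=viewer.grab_frame("scene");print(s["time_s"],s["ee_pos"].round(1),s["ee_rot"].round(1),s["gripper_width"])
A=cv2.resize(q["pixels"][235:345,170:340],(640,414))
save(None,"m6.png",np.vstack([A,cv2.resize(p["pixels"][20:215,240:640],(640,180))]))
E
```

```text
12.8833 [ 574.9 -242.1  145.3] [-179.9    0.2    9. ] 25.918330549119553
```

View pics/m6.png

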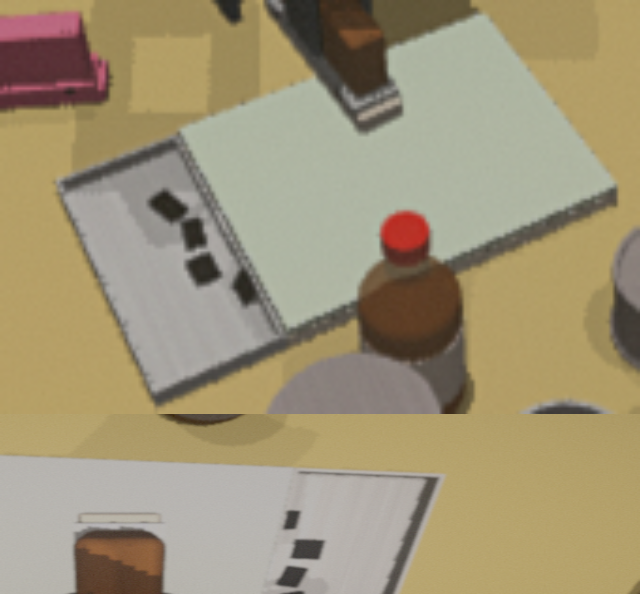

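All four chips are in the tray, at (167,205), (193,232), (203,268) and (245,287) in the scene crop, and the glass is clean. I'll return the scraper to its place.

Call:
{"name": "apply_moves", "arguments": {
  "delta_pos": [
    [-0.1, 0.3, 0],
    [-0.2, 0.6, 0],
    [-0.28, 0.855, 0],
    [-0.28, 0.855, 0]
  ],
  "rot": [
    [0, 0, 0],
    [0, 0, 0],
    [0, 0, 0],
    [0, 0, 0]
  ],
  "hand": [0.15, 0.15, 0.15, 0.15]
}}

```text
time_s: 13.32
ee_pos: [540.5, -138.5, 146.2]
ee_rot: [-179.7, 0.2, 8.9]
force: [-0.1, -0.6, -3.5]
gripper_width: 25.8
gripper_force: 30.0
```

Call:
{"name": "apply_moves", "arguments": {
  "delta_pos": [
    [-0.1, 0.3, 0],
    [-0.2, 0.6, 0],
    [-0.28, 0.855, 0],
    [-0.28, 0.855, 0],
    [-0.28, 0.855, 0]
  ],
  "rot": [
    [0, 0, 0],
    [0, 0, 0],
    [0, 0, 0],
    [0, 0, 0],
    [0, 0, 0]
  ],
  "hand": [0.15, 0.15, 0.15, 0.15, 0.15]
}}

```text
time_s: 13.73
ee_pos: [509.8, -39.7, 146.9]
ee_rot: [180.0, 0.0, 8.9]
force: [0.5, -0.5, -3.2]
gripper_width: 25.6
gripper_force: 30.0
```

Call:
{"name": "apply_moves", "arguments": {
  "delta_pos": [
    [0, 0, -0.2],
    [0, 0, -0.45],
    [0, 0, -0.7],
    [0, 0, -0.88],
    [0, 0, -0.93],
    [0, 0, -0.965],
    [0, 0, -0.965],
    [0, 0, -0.965]
  ],
  "rot": [
    [0, 0, 0],
    [0, 0, 0],
    [0, 0, 0],
    [0, 0, 0],
    [0, 0, 0],
    [0, 0, 0],
    [0, 0, 0],
    [0, 0, 0]
  ],
  "hand": [0.15, 0.15, 0.15, 0.15, 0.15, 0.15, 0.15, 0.15]
}}

```text
time_s: 14.4
ee_pos: [511.2, -40.7, 32.3]
ee_rot: [179.9, -0.2, 8.8]
force: [-0.2, -0.1, -3.6]
gripper_width: 25.6
gripper_force: 30.0
```

Call:
{"name": "apply_moves", "arguments": {
  "delta_pos": [
    [0, 0, -0.008],
    [0, 0, -0.012],
    [0, 0, -0.012],
    [0, 0, -0.012],
    [0, 0, -0.012],
    [0, 0, -0.012],
    [0, 0, -0.012],
    [0, 0, -0.012]
  ],
  "rot": [
    [0, 0, 0],
    [0, 0, 0],
    [0, 0, 0],
    [0, 0, 0],
    [0, 0, 0],
    [0, 0, 0],
    [0, 0, 0],
    [0, 0, 0]
  ],
  "hand": [0.15, 0.15, 0.15, 0.35, 0.5, 0.65, 0.65, 0.65]
}}

```text
time_s: 15.07
ee_pos: [509.6, -39.8, 30.1]
ee_rot: [180.0, -0.0, 8.8]
force: [0.2, -0.5, 0.1]
gripper_width: 55.9
gripper_force: 0.0
```

Call:
{"name": "apply_moves", "arguments": {
  "delta_pos": [
    [0, 0, 0.15],
    [0, 0, 0.4],
    [0, 0, 0.75],
    [0, 0, 1],
    [0, 0, 1]
  ],
  "rot": [
    [0, 0, 0],
    [0, 0, 0],
    [0, 0, 0],
    [0, 0, 0],
    [0, 0, 0]
  ],
  "hand": [0.65, 0.65, 0.65, 0.65, 0.65]
}}

```text
time_s: 15.48
ee_pos: [513.7, -40.2, 156.4]
ee_rot: [179.8, -0.7, 8.8]
force: [1.8, 0.0, 0.4]
gripper_width: 58.8
gripper_force: 0.0
```

Call:
{"name": "apply_moves", "arguments": {
  "delta_pos": [
    [0, 0, 0.3],
    [0.1, 0.1, 0.6],
    [0.1, 0.3, 0.9],
    [0.38, 0.5, 1],
    [0.38, 0.8, 1],
    [0.38, 0.8, 1],
    [0.38, 0.8, 1],
    [0.38, 0.8, 1]
  ],
  "rot": [
    [0, 0, 0.64],
    [0, 0, 0.64],
    [0, 0, 0.64],
    [0, 0, 0.64],
    [0, 0, 0.64],
    [0, 0, 0.64],
    [0, 0, 0.64],
    [0, 0, 0.64]
  ],
  "hand": [1, 1, 1, 1, 1, 1, 1, 1]
}}

```text
time_s: 16.15
ee_pos: [554.9, 57.0, 269.2]
ee_rot: [-180.0, 0.0, 64.2]
force: [0.0, 1.1, 0.0]
gripper_width: 91.1
gripper_force: 0.0
```

Call:
{"name": "apply_moves", "arguments": {
  "delta_pos": [
    [0, 0, 0.3],
    [0.1, 0.1, 0.6],
    [0.38, 0.3, 0.9],
    [0.38, 0.5, 1],
    [0.38, 0.8, 1],
    [0.38, 0.8, 1],
    [0.38, 0.8, 1],
    [0.38, 0.8, 1],
    [0.38, 0.8, 1]
  ],
  "rot": [
    [0, 0, 0.63],
    [0, 0, 0.63],
    [0, 0, 0.63],
    [0, 0, 0.63],
    [0, 0, 0.63],
    [0, 0, 0.63],
    [0, 0, 0.63],
    [0, 0, 0.63],
    [0, 0, 0.63]
  ],
  "hand": [1, 1, 1, 1, 1, 1, 1, 1, 1]
}}

```text
time_s: 16.9
ee_pos: [600.7, 152.5, 389.1]
ee_rot: [-179.9, -0.0, 118.1]
force: [-0.5, -0.5, -0.3]
gripper_width: 91.7
gripper_force: 0.0
```

```bash
python3 - <<'E'
from h import *
s=env.state();p=viewer.grab_frame("wrist");wristcam(p,s);print(s["time_s"],s["ee_pos"].round(1),s["ee_rot"].round(1),s["qpos"].round())
save(p,"w7.png")
print(np.round(proj(p,(585,196,256))))
for q,z in (("brayer_grip",215),("brayer_axle",70),("brayer_b_grip",190),("brayer_c_grip",185),("rack",0)):
    print(q,[(np.round(d["position"]).tolist(),round(d["score"],2),np.round(atz(p,d["position"],z)).tolist()) for d in spotter.landmark_of(p,q)[:3]])
c=viewer.grab_frame("scene")
for d in spotter.trace(c,"scraper_mid"): print("scr",np.round(d["box"]),d["score"])
E
```

```text
16.9 [600.7 152.5 389.1] [-179.9   -0.   118.1] [ 13.  20.  63.   0.  97. -15.]
[321. 146.]
brayer_grip []
brayer_axle [([323.0, 134.0], 0.79, [590.0, 203.0, 70.0])]
brayer_b_grip [([369.0, 236.0], 0.16, [700.0, 119.0, 190.0])]
brayer_c_grip [([326.0, 61.0], 0.83, [548.0, 280.0, 185.0])]
rack [([323.0, 80.0], 0.62, [550.0, 283.0, 0.0]), ([326.0, 142.0], 0.16, [604.0, 192.0, 0.0])]
scr [318. 240.  32.  45.] 0.96
scr [177. 210.  44.  33.] 0.89
scr [173. 251.  54.  32.] 0.6
scr [285. 203.  36.  40.] 0.59
```

View pics/w7.png

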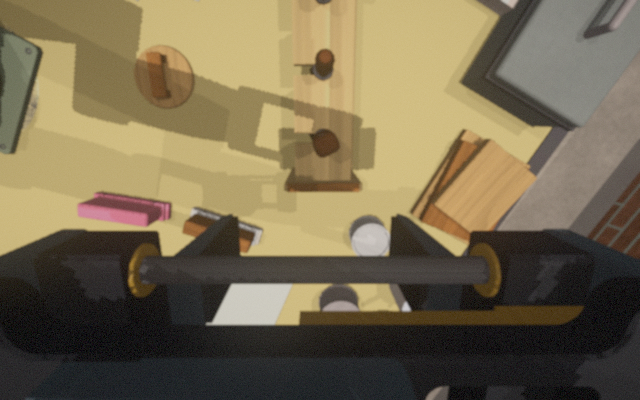

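The wrist view shows the rack running vertically at columns 290-355, with the tall handle at (324,143), the next brayer at (323,65) and a third at the top edge. The target is the slot nearest the slab. I'll go lower to measure the handle's position and yaw numerically.

Call:
{"name": "apply_moves", "arguments": {
  "delta_pos": [
    [0.05, -0.07, -0.3],
    [0.05, -0.07, -0.54],
    [0.05, -0.07, -0.54],
    [0.05, -0.07, -0.54]
  ],
  "rot": [
    [0, 0, 0],
    [0, 0, 0],
    [0, 0, 0],
    [0, 0, 0]
  ],
  "hand": [1, 1, 1, 1]
}}

```text
time_s: 17.63
ee_pos: [606.1, 143.6, 324.1]
ee_rot: [-179.8, -0.1, 117.9]
force: [-0.0, -0.3, 1.0]
gripper_width: 91.5
gripper_force: 0.0
```

```bash
cat > fit.py <<'E'
from h import *
from scipy.optimize import minimize
s0=[env.state()]
p=viewer.grab_frame("wrist");s=env.state()
for k in("ee_pos","ee_rot"): s[k]=(s0[0][k]+s[k])/2 if k=="ee_pos" else s0[0][k]
wristcam(p,s);print(s0[0]["time_s"],s["ee_pos"].round(1),s["ee_rot"].round(1));save(p,"w8.png")
hsv=cv2.cvtColor(p["pixels"],cv2.COLOR_RGB2HSV)
for q,z in (("brayer_grip",215),("brayer_axle",70)):
    print(q,[(np.round(d["position"]).tolist(),round(d["score"],2),np.round(atz(p,d["position"],z)).tolist()) for d in spotter.landmark_of(p,q)[:3]])
T=spotter.trace(p,"brayer_grip")
print([(np.round(d["box"]),round(d["score"],2)) for d in T])
u=proj(p,(590,200,256));print("exp",u,"hsv",hsv[int(u[1]),int(u[0])])
def sil(x,y,yaw,S=4):
    m=np.zeros((400*S,640*S),np.uint8);c,n=np.cos(yaw),np.sin(yaw)
    pts=[proj(p,(x+a*c-b*n,y+a*n+b*c,z)) for a in(-13,13) for b in(-11,11) for z in(137,256)]
    h=cv2.convexHull((np.array(pts)*S+S/2).astype(np.int32));cv2.fillConvexPoly(m,h,255)
    return cv2.resize(m,(640,400),interpolation=cv2.INTER_AREA)/255.
for d in T[:3]:
    b=d["box"]
    if np.hypot(*(np.array(b[:2])-u))>60: continue
    M=d["mask"].astype(float); r=M[:, :].copy()
    best=None
    for yaw in np.radians(np.arange(10,50,4)):
        X=atz(p,b[:2],200)
        f=lambda v:np.abs(sil(v[0],v[1],yaw)-r).sum()
        o=minimize(f,X[:2],method="Nelder-Mead",options=dict(initial_simplex=[X[:2],X[:2]+[6,0],X[:2]+[0,6]],xatol=.2,fatol=1,maxiter=40))
        print(round(np.degrees(yaw)),o.x.round(1),round(o.fun),round(r.sum()))
E
python3 fit.py
```

```text
17.6333 [606.6 143.7 325.2] [-1.798e+02 -1.000e-01  1.179e+02]
brayer_grip [([328.0, 134.0], 0.81, [590.0, 202.0, 215.0])]
brayer_axle [([322.0, 128.0], 0.93, [587.0, 202.0, 70.0]), ([142.0, 65.0], 0.21, [339.0, 163.0, 70.0])]
[(array([327., 137.,  36.,  34.]), 0.78), (array([372., 238.,  39.,  36.]), 0.37)]
exp [329.06295902 137.97863904] hsv [ 15 150  90]
10 [587.9 201. ] 247 920
14 [588. 201.] 242 920
18 [587.8 201.1] 232 920
22 [587.9 200.9] 221 920
26 [587.9 200.9] 208 920
30 [588.  200.9] 193 920
34 [588.3 200.5] 177 920
38 [588.4 200.3] 164 920
42 [588.5 200.7] 152 920
46 [588.4 200.8] 141 920
```

```bash
python3 - <<'E'
import cv2
a=cv2.imread("pics/w8.png")[85:185,265:385]
cv2.imwrite("pics/w8c.png",cv2.resize(a,None,fx=6,fy=6,interpolation=cv2.INTER_CUBIC))
E
```

```text
(no output)
```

View pics/w8c.png

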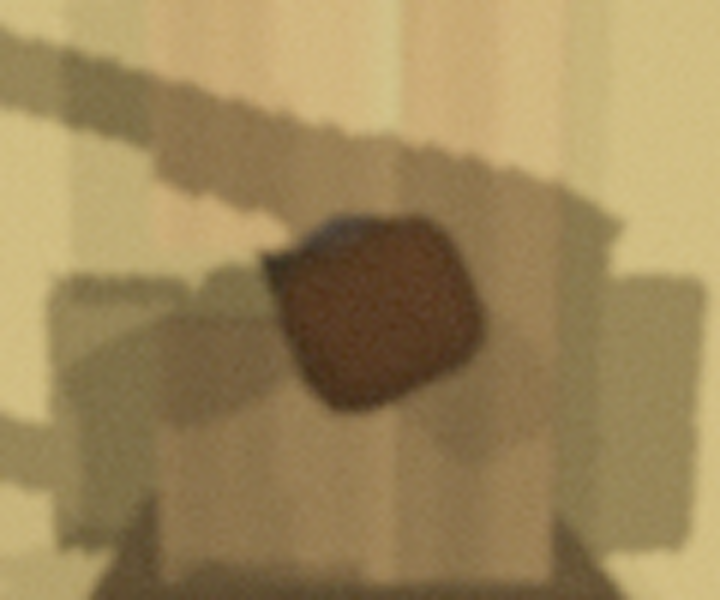

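The crop shows the handle's dark top, a rounded rectangle turned in the image, with its corners near (345,410), (487,330), (430,215) and (285,270). I'll fit its yaw over a wider range with a colour mask.

```bash
sed -i '/^for d in T/,$d' fit.py; cat >> fit.py <<'E'
V=hsv.astype(int);b=p["pixels"].astype(int)
box=np.zeros((400,640),bool);box[115:157,308:350]=1
mask=(b[...,0]<112)&(b[...,2]<62)&box
n,l,st,ce=cv2.connectedComponentsWithStats(mask.astype(np.uint8));i=1+np.argmax(st[1:,4]);r=(l==i).astype(float);print(st[i],ce[i])
cn=max(cv2.findContours((r>0).astype(np.uint8),0,1)[0],key=cv2.contourArea)
print("minrect",cv2.minAreaRect(cn))
def top(x,y,yaw,rr,S=8):
    m=np.zeros((400*S,640*S),np.uint8);c,n=np.cos(yaw),np.sin(yaw)
    P=[]
    for sa,sb in((1,1),(1,-1),(-1,1),(-1,-1)):
        for t in np.linspace(0,2*np.pi,16):
            a=sa*(13-rr)+rr*np.cos(t);bb=sb*(11-rr)+rr*np.sin(t)
            P+= [proj(p,(x+a*c-bb*n,y+a*n+bb*c,z)) for z in(150,256)]
    cv2.fillConvexPoly(m,cv2.convexHull((np.array(P)*S+S/2).astype(np.int32)),255)
    return cv2.resize(m,(640,400),interpolation=cv2.INTER_AREA)/255.
X=atz(p,ce[i],250)
for rr in(1,5):
  for yaw in range(-40,90,8):
    f=lambda v:np.abs(top(v[0],v[1],np.radians(yaw),rr)-r).sum()
    o=minimize(f,X[:2],method="Nelder-Mead",options=dict(initial_simplex=[X[:2],X[:2]+[4,0],X[:2]+[0,4]],xatol=.2,fatol=1,maxiter=25))
    print(rr,yaw,o.x.round(1),round(o.fun))
E
python3 fit.py
```

```text
17.8333 [607.6 144.1 327.6] [1.797e+02 1.000e-01 1.180e+02]
brayer_grip [([327.0, 133.0], 0.59, [591.0, 202.0, 215.0])]
brayer_axle [([318.0, 126.0], 0.78, [585.0, 203.0, 70.0])]
[(array([324., 136.,  36.,  35.]), 0.7)]
exp [326.89198101 137.42209566] hsv [ 13 180  85]
[308 121  35  32 874] [324.35240275 135.7402746 ]
minrect ((324.1917724609375, 135.32191467285156), (30.37313461303711, 32.52490997314453), 65.55604553222656)
1 -40 [586.6 200.9] 224
1 -32 [587.4 200.8] 223
1 -24 [587.5 200.1] 223
1 -16 [587.7 200. ] 226
1 -8 [587.9 199.7] 233
1 0 [588.  199.7] 236
1 8 [588.1 200. ] 231
1 16 [587.6 200.4] 216
1 24 [587.5 200.4] 192
1 32 [587.9 200.1] 157
1 40 [588.3 199.8] 134
1 48 [587.9 199.9] 122
1 56 [588.  199.9] 136
1 64 [588.2 199.9] 168
1 72 [588.3 199.7] 201
1 80 [588.4 199.8] 228
1 88 [588.7 199.8] 249
5 -40 [587.1 200.8] 190
5 -32 [587.6 200.5] 187
5 -24 [587.5 200.2] 184
5 -16 [587.7 199.8] 184
5 -8 [588.  199.7] 191
5 0 [588.3 199.9] 197
5 8 [588.1 199.9] 194
5 16 [587.5 200.2] 179
5 24 [587.3 200.5] 155
5 32 [587.6 200.1] 120
5 40 [588.  199.9] 96
5 48 [588.  199.8] 80
5 56 [588.  199.7] 90
5 64 [588.2 199.7] 120
5 72 [588.4 199.9] 152
5 80 [588.6 199.8] 183
5 88 [588.  199.7] 205
```

Call:
{"name": "apply_moves", "arguments": {
  "delta_pos": [
    [-0.05, 0.15, 0],
    [-0.1, 0.3, 0],
    [-0.155, 0.47, -0.1],
    [-0.155, 0.47, -0.1],
    [-0.155, 0.47, -0.1]
  ],
  "rot": [
    [0, 0, 0.16],
    [0, 0, 0.16],
    [0, 0, 0.16],
    [0, 0, 0.16],
    [0, 0, 0.16]
  ],
  "hand": [1, 1, 1, 1, 1]
}}

```text
time_s: 18.45
ee_pos: [587.7, 200.7, 312.8]
ee_rot: [-179.9, 0.0, 131.8]
force: [-0.1, -0.1, -0.3]
gripper_width: 91.3
gripper_force: 0.0
```

```bash
python3 - <<'E'
from h import *
S=[]
for i in range(3):
    s=env.state();S.append(s["ee_pos"]);p=viewer.grab_frame("wrist");print(s["ee_pos"].round(1),s["ee_rot"].round(1))
s["ee_pos"]=np.mean(S,0);wristcam(p,s)
for d in spotter.landmark_of(p,"brayer_grip")[:2]: print(d["score"],np.round(d["position"]),atz(p,d["position"],215).round(1))
for d in spotter.trace(p,"brayer_grip")[:2]: print(np.round(d["box"]),d["score"],atz(p,d["box"][:2],250).round(1))
print(s["time_s"])
E
```

```text
[587.7 200.7 312.8] [-179.9    0.   131.8]
[588.2 200.1 313.3] [-180.     0.   131.7]
[588.5 199.7 313.6] [1.800e+02 1.000e-01 1.317e+02]
0.71 [316. 199.] [589.1 201.5 215. ]
[315. 198.  32.  53.] 0.65 [582.  208.7 250. ]
18.55
```

Call:
{"name": "apply_moves", "arguments": {
  "delta_pos": [
    [0, 0, -0.2],
    [0, 0, -0.45],
    [0, 0, -0.7],
    [0, 0, -0.9],
    [0, 0, -0.98],
    [0, 0, -0.98]
  ],
  "rot": [
    [0, 0, 0],
    [0, 0, 0],
    [0, 0, 0],
    [0, 0, 0],
    [0, 0, 0],
    [0, 0, 0]
  ],
  "hand": [1, 1, 1, 1, 1, 1]
}}

```text
time_s: 19.2
ee_pos: [587.1, 199.2, 193.1]
ee_rot: [-179.7, -0.1, 131.7]
force: [-0.8, -0.8, 0.7]
gripper_width: 91.1
gripper_force: 0.0
```

Call:
{"name": "apply_moves", "arguments": {
  "delta_pos": [
    [0, 0, 0],
    [0, 0, 0],
    [0, 0, 0],
    [0, 0, 0],
    [0, 0, 0],
    [0, 0, 0],
    [0, 0, 0],
    [0, 0, 0],
    [0, 0, 0],
    [0, 0, 0]
  ],
  "rot": [
    [0, 0, 0],
    [0, 0, 0],
    [0, 0, 0],
    [0, 0, 0],
    [0, 0, 0],
    [0, 0, 0],
    [0, 0, 0],
    [0, 0, 0],
    [0, 0, 0],
    [0, 0, 0]
  ],
  "hand": [0.6, 0.45, 0.4, 0.35, 0.3, 0.25, 0.2, 0.15, 0.15, 0.15],
  "newtons": 20
}}

```text
time_s: 20.03
ee_pos: [588.2, 200.3, 195.5]
ee_rot: [180.0, 0.0, 131.7]
force: [0.4, -0.4, -0.1]
gripper_width: 28.8
gripper_force: 20.0
```

Call:
{"name": "apply_moves", "arguments": {
  "delta_pos": [
    [0, 0, 0],
    [0, 0, 0],
    [0, 0, 0],
    [0, 0, 0]
  ],
  "rot": [
    [0, 0, 0],
    [0, 0, 0],
    [0, 0, 0],
    [0, 0, 0]
  ],
  "hand": [0.1, 0.1, 0.1, 0.1],
  "newtons": 50
}}

```text
time_s: 20.37
ee_pos: [588.2, 200.2, 195.5]
ee_rot: [180.0, 0.0, 131.7]
force: [-0.0, -0.4, -0.6]
gripper_width: 28.4
gripper_force: 50.0
```

```bash
python3 - <<'E'
from h import *
for i in range(2):
    s=env.state();p=viewer.grab_frame("scene");print(s["ee_pos"].round(1),s["ee_rot"].round(1),s["force"].round(1),s["torque"].round(2),s["gripper_width"],s["gripper_force"])
q=viewer.grab_frame("side")
for n,c in(("scene",p),("side",q)):
  for k in("brayer_grip","brayer_axle"): print(n,k,[(np.round(d["position"]),round(d["score"],2)) for d in spotter.landmark_of(c,k)[:2]])
  for d in spotter.trace(c,"brayer_axle")[:3]: print(n,d["score"],np.round(d["box"]))
E
```

```text
[588.2 200.2 195.5] [180.    0.  131.7] [-0.  -0.4 -0.6] [ 0.08 -0.19 -0.01] 28.351407345022114 49.99731469899416
[588.2 200.2 195.5] [180.   -0.  131.7] [0.1 0.6 0.5] [ 0.13 -0.26  0.  ] 28.190574169217008 49.997316263616085
scene brayer_grip [(array([408., 181.]), 0.85)]
scene brayer_axle []
scene 0.66 [412. 190.  16.  40.]
side brayer_grip [(array([255., 235.]), 0.97), (array([372., 302.]), 0.49)]
side brayer_axle []
side 0.78 [256. 239.  12.  45.]
```

```bash
python3 - <<'E'
from h import *
p=viewer.grab_frame("wrist")
for f,pos,yaw in(("w7.png",(600.9,152.3,390),118.05),("w8.png",(607,144,325.5),118.0)):
    wristcam(p,dict(ee_pos=np.array(pos,float),ee_rot=np.array([180,0,yaw])))
    g=cv2.cvtColor(cv2.imread("pics/"+f),cv2.COLOR_BGR2GRAY)[:200]
    L=cv2.createLineSegmentDetector().detect(cv2.GaussianBlur(g,(3,3),0))[0][:,0]
    for l in L:
        a,b=l[:2],l[2:]
        if np.linalg.norm(a-b)<22 or not 275<a[0]<375 or abs(a[1]-b[1])<abs(a[0]-b[0]): continue
        A,B=atz(p,a,130)[:2],atz(p,b,130)[:2]; d=B-A
        yaw=(np.degrees(np.arctan2(d[1],d[0]))-90+90)%180-90
        n=np.array([np.cos(np.radians(28)),np.sin(np.radians(28))])
        print(f,l.round(),"yaw",round(yaw,1),"off",round(((A+B)/2-[588,200])@n,1),round(np.linalg.norm(d)))
E
```

```text
w7.png [282. 187. 292. 167.] yaw 1.0 off -50.1 33
w7.png [279. 153. 278. 129.] yaw 28.1 off -60.8 33
w7.png [329.  34. 329.   6.] yaw 28.7 off 8.6 33
w8.png [334.  34. 332.  58.] yaw 21.8 off 11.5 24
```

Call:
{"name": "apply_moves", "arguments": {
  "delta_pos": [
    [0, 0, 0],
    [0, 0, 0],
    [0, 0, 0],
    [0, 0, 0],
    [0, 0, 0],
    [0, 0, 0],
    [0, 0, 0],
    [0, 0, 0],
    [0, 0, 0],
    [0, 0, 0]
  ],
  "rot": [
    [0, 0, 0],
    [0, 0, 0],
    [0, 0, 0.075],
    [0, 0, 0.075],
    [0, 0, 0.075],
    [0, 0, 0.075],
    [0, 0, 0.075],
    [0, 0, 0.075],
    [0, 0, 0.075],
    [0, 0, 0.075]
  ],
  "hand": [0.45, 0.45, 0.45, 0.45, 0.2, 0.2, 0.15, 0.15, 0.15, 0.15],
  "newtons": 20
}}

```text
time_s: 21.7
ee_pos: [588.1, 200.1, 195.5]
ee_rot: [180.0, 0.0, 138.1]
force: [-0.3, -0.5, -0.2]
gripper_width: 26.2
gripper_force: 20.0
```

Width is now 26.2 mm, so the pads lie on the flats (brayer yaw 48°). I'll pin down the rack yaw for the slide from the shelf edges.

```bash
python3 - <<'E'
from h import *
p=viewer.grab_frame("wrist");s=env.state()
print(s["ee_pos"].round(1),s["gripper_width"])
def run(img,pos,yaw,name):
    wristcam(p,dict(ee_pos=np.array(pos,float),ee_rot=np.array([180,0,yaw])))
    lab=cv2.cvtColor(img,cv2.COLOR_BGR2LAB).astype(np.float32);lab=cv2.GaussianBlur(lab,(0,0),1)
    c=np.array([588.,200.])
    def line(off,th,t):
        n=np.array([np.cos(th),np.sin(th)]);e=np.array([-n[1],n[0]])
        return np.array([proj(p,np.r_[c+off*n+k*e,130]) for k in t],np.float32)
    t=np.linspace(-40,170,140)
    for lo,hi in((-50,-30),(30,50)):
        R_=[]
        for th in np.arange(20,40,1.):
            for off in np.arange(lo,hi,1.):
                a=line(off-1.5,np.radians(th),t);b=line(off+1.5,np.radians(th),t)
                ok=(a[:,1]>2)&(a[:,1]<205)&(abs(a[:,0]-320)<310)
                f=lambda q:cv2.remap(lab,q[:,0].reshape(-1,1),q[:,1].reshape(-1,1),1)[:,0]
                d=(f(b)-f(a))[ok]
                R_.append((np.abs(np.median(d,0)).sum(),th,off,ok.sum()))
        R_.sort(reverse=True);print(name,[(round(float(x[0]),1),x[1],x[2],int(x[3])) for x in R_[:5]])
run(cv2.imread("pics/w7.png"),(600.9,152.3,390),118.05,"w7")
run(cv2.imread("pics/w8.png"),(607,144,325.5),118.0,"w8")
wp=p["pixels"];wristcam(p,s)
for q in("brayer_b_grip","brayer_c_grip"): print(q,[(np.round(d["position"]),round(d["score"],2)) for d in spotter.landmark_of(p,q)[:3]])
a=viewer.grab_frame("scene");b=viewer.grab_frame("side")
B=[]
for n,c in(("scene",a),("side",b)):
    for q in("brayer_b_grip","brayer_c_grip"):
        for d in spotter.trace(c,q)[:3]: print(n,q,np.round(d["box"],1),round(d["score"],2))
E
```

```text
[588.1 200.1 195.5] 25.527579327205814
w7 [(3.9, np.float64(28.0), np.float64(-40.0), 138), (3.7, np.float64(27.0), np.float64(-38.0), 137), (3.7, np.float64(28.0), np.float64(-36.0), 138), (3.6, np.float64(26.0), np.float64(-40.0), 137), (3.5, np.float64(29.0), np.float64(-39.0), 138)]
w7 [(8.6, np.float64(28.0), np.float64(40.0), 138), (7.9, np.float64(29.0), np.float64(41.0), 138), (7.5, np.float64(29.0), np.float64(42.0), 138), (7.3, np.float64(28.0), np.float64(39.0), 138), (6.9, np.float64(28.0), np.float64(44.0), 138)]
w8 [(4.3, np.float64(28.0), np.float64(-42.0), 117), (4.1, np.float64(29.0), np.float64(-40.0), 117), (3.9, np.float64(28.0), np.float64(-38.0), 117), (3.9, np.float64(27.0), np.float64(-39.0), 116), (3.8, np.float64(28.0), np.float64(-37.0), 117)]
w8 [(6.8, np.float64(29.0), np.float64(39.0), 116), (6.5, np.float64(28.0), np.float64(47.0), 117), (6.5, np.float64(28.0), np.float64(37.0), 117), (6.4, np.float64(28.0), np.float64(38.0), 117), (6.3, np.float64(29.0), np.float64(49.0), 116)]
brayer_b_grip []
brayer_c_grip [(array([369.,  95.]), 0.78)]
scene brayer_b_grip [441.6 169.2   9.6  11.3] 0.46
scene brayer_c_grip [425.3 178.5  12.4  17.4] 0.44
side brayer_b_grip [262.  298.4  15.4  41.5] 0.77
side brayer_b_grip [273.1 203.1   5.2   6.3] 0.69
side brayer_c_grip [258.4 267.4  12.1  21.5] 0.64
side brayer_c_grip [370.5 309.6  38.8  33.8] 0.58
side brayer_c_grip [257.9 240.9   8.2  47. ] 0.18
```

Rack yaw is 28.0°. I'll grip firmer, ease the collar up slightly, and slide 85 mm out to the front.

Call:
{"name": "apply_moves", "arguments": {
  "delta_pos": [
    [0, 0, 0],
    [0, 0, 0],
    [0, 0, 0.02],
    [0, 0, 0.02]
  ],
  "rot": [
    [0, 0, 0],
    [0, 0, 0],
    [0, 0, 0],
    [0, 0, 0]
  ],
  "hand": [0.1, 0.1, 0.1, 0.1],
  "newtons": 50
}}

```text
time_s: 22.48
ee_pos: [587.9, 200.2, 197.7]
ee_rot: [-180.0, -0.0, 138.2]
force: [0.0, 0.1, -3.2]
gripper_width: 25.8
gripper_force: 50.0
```

Call:
{"name": "apply_moves", "arguments": {
  "delta_pos": [
    [-0.05, -0.027, 0],
    [-0.12, -0.064, 0],
    [-0.19, -0.101, 0],
    [-0.26, -0.138, 0],
    [-0.33, -0.175, 0],
    [-0.33, -0.175, 0]
  ],
  "rot": [
    [0, 0, 0],
    [0, 0, 0],
    [0, 0, 0],
    [0, 0, 0],
    [0, 0, 0],
    [0, 0, 0]
  ],
  "hand": [0.1, 0.1, 0.1, 0.1, 0.1, 0.1]
}}

```text
time_s: 22.98
ee_pos: [546.1, 178.0, 198.1]
ee_rot: [-179.9, -0.0, 138.1]
force: [-0.5, -0.1, -2.1]
gripper_width: 25.8
gripper_force: 50.0
```

Call:
{"name": "apply_moves", "arguments": {
  "delta_pos": [
    [-0.08, -0.043, 0],
    [-0.16, -0.085, 0],
    [-0.24, -0.128, 0],
    [-0.32, -0.17, 0],
    [-0.37, -0.197, 0],
    [-0.37, -0.197, 0]
  ],
  "rot": [
    [0, 0, 0],
    [0, 0, 0],
    [0, 0, 0],
    [0, 0, 0],
    [0, 0, 0],
    [0, 0, 0]
  ],
  "hand": [0.1, 0.1, 0.1, 0.1, 0.1, 0.1]
}}

```text
time_s: 23.48
ee_pos: [502.4, 154.7, 198.0]
ee_rot: [-180.0, -0.0, 138.1]
force: [-0.5, -0.5, -3.3]
gripper_width: 25.8
gripper_force: 50.0
```

```bash
python3 - <<'E'
from h import *
s=env.state();a=viewer.grab_frame("scene");b=viewer.grab_frame("side");print(s["ee_pos"].round(1),s["force"].round(1),s["torque"].round(2))
for n,c in(("scene",a),("side",b)):
    save(c,n+"9.png")
    for q in("brayer_grip","brayer_axle","brayer_b_grip","brayer_c_grip"): print(n,q,[(np.round(d["position"]).tolist(),round(d["score"],2)) for d in spotter.landmark_of(c,q)[:3]])
    print(n,"predicted grip/axle",proj(c,s["ee_pos"]+[0,0,18.8]).round(),proj(c,s["ee_pos"]-[0,0,126.2]).round())
E
```

```text
[502.4 154.7 198. ] [-0.5 -0.5 -3.3] [ 0.07 -0.07 -0.  ]
scene brayer_grip [([381.0, 168.0], 0.91), ([446.0, 155.0], 0.21)]
scene brayer_axle [([377.0, 206.0], 0.74)]
scene brayer_b_grip [([446.0, 157.0], 0.74)]
scene brayer_c_grip [([429.0, 172.0], 0.74), ([222.0, 304.0], 0.17)]
scene predicted grip/axle [383. 167.] [378. 207.]
side brayer_grip [([297.0, 231.0], 0.87)]
side brayer_axle [([298.0, 272.0], 0.8)]
side brayer_b_grip [([260.0, 292.0], 0.6)]
side brayer_c_grip [([257.0, 264.0], 0.5)]
side predicted grip/axle [294. 229.] [296. 275.]
```

The brayer is out and hanging straight where predicted (scene axle (377,206) against (378,207)), and the neighbours haven't moved. I'll raise it and carry it over.

Call:
{"name": "apply_moves", "arguments": {
  "delta_pos": [
    [0, 0, 0.15],
    [0, 0, 0.4],
    [0, 0, 0.7],
    [0, 0, 1],
    [0, 0, 1]
  ],
  "rot": [
    [0, 0, 0],
    [0, 0, 0],
    [0, 0, 0],
    [0, 0, 0],
    [0, 0, 0]
  ],
  "hand": [0.1, 0.1, 0.1, 0.1, 0.1]
}}

```text
time_s: 24.4
ee_pos: [507.4, 156.5, 325.6]
ee_rot: [179.3, 0.5, 138.2]
force: [1.2, 0.4, -1.8]
gripper_width: 25.9
gripper_force: 50.0
```

Call:
{"name": "apply_moves", "arguments": {
  "delta_pos": [
    [0, -0.1, 0],
    [0, -0.3, 0],
    [0, -0.5, 0],
    [0, -0.775, 0]
  ],
  "rot": [
    [0, 0, -0.02],
    [0, 0, -0.06],
    [0, 0, -0.1],
    [0, 0, -0.125]
  ],
  "hand": [0.1, 0.1, 0.1, 0.1]
}}

```text
time_s: 24.73
ee_pos: [503.0, 62.0, 315.7]
ee_rot: [-179.8, -0.1, 127.3]
force: [0.1, 0.5, -2.5]
gripper_width: 25.9
gripper_force: 50.0
```

Call:
{"name": "apply_moves", "arguments": {
  "delta_pos": [
    [0, -0.2, 0],
    [0, -0.5, 0],
    [0, -0.775, 0]
  ],
  "rot": [
    [0, 0, -0.04],
    [0, 0, -0.08],
    [0, 0, -0.125]
  ],
  "hand": [0.1, 0.1, 0.1]
}}

```text
time_s: 24.98
ee_pos: [502.7, -32.6, 315.8]
ee_rot: [-179.8, -0.1, 116.5]
force: [0.9, -0.1, -3.7]
gripper_width: 25.6
gripper_force: 50.0
```

Call:
{"name": "apply_moves", "arguments": {
  "delta_pos": [
    [0, -0.2, 0],
    [0, -0.5, 0],
    [0, -0.775, 0]
  ],
  "rot": [
    [0, 0, -0.04],
    [0, 0, -0.08],
    [0, 0, -0.125]
  ],
  "hand": [0.1, 0.1, 0.1]
}}

```text
time_s: 25.23
ee_pos: [502.6, -125.6, 315.8]
ee_rot: [-179.8, -0.1, 105.7]
force: [0.9, 0.3, -3.5]
gripper_width: 25.7
gripper_force: 50.0
```

Call:
{"name": "apply_moves", "arguments": {
  "delta_pos": [
    [0, -0.2, 0],
    [0, -0.4, 0],
    [0, -0.6, 0],
    [0, -0.775, 0],
    [0, -0.775, 0]
  ],
  "rot": [
    [0, 0, -0.04],
    [0, 0, -0.08],
    [0, 0, -0.1],
    [0, 0, -0.125],
    [0, 0, -0.125]
  ],
  "hand": [0.1, 0.1, 0.1, 0.1, 0.1]
}}

```text
time_s: 25.65
ee_pos: [502.7, -220.6, 315.2]
ee_rot: [-179.7, 0.1, 94.8]
force: [-0.4, -0.7, -2.6]
gripper_width: 25.9
gripper_force: 50.0
```

```bash
python3 - <<'E'
from h import *
for i in range(3):
    s=env.state();p=viewer.grab_frame("wrist");print(s["time_s"],s["ee_pos"].round(1),s["ee_rot"].round(1),s["force"].round(1),s["gripper_width"],s["qpos"].round())
E
```

```text
25.65 [ 502.7 -220.6  315.2] [-1.797e+02  1.000e-01  9.480e+01] [-0.4 -0.7 -2.6] 25.856126823426578 [-25.  13.  82.  -0.  85. -30.]
25.7 [ 502.7 -218.4  315.4] [-1.798e+02 -1.000e-01  9.500e+01] [ 1.  -0.1 -2.4] 25.880843861386406 [-25.  13.  82.  -0.  85. -30.]
25.75 [ 502.9 -217.1  315.8] [-1.798e+02 -1.000e-01  9.510e+01] [-0.4  2.  -2.3] 26.41078323774149 [-25.  13.  82.   0.  85. -30.]
```

Call:
{"name": "apply_moves", "arguments": {
  "delta_pos": [
    [0, 0, 0],
    [0, 0, 0],
    [0, 0, 0],
    [0, 0, 0],
    [0, 0, 0],
    [0, 0, 0],
    [0, 0, 0],
    [0, 0, 0],
    [0, 0, 0],
    [0, 0, 0]
  ],
  "rot": [
    [0.003, -0.03, 0],
    [0.008, -0.09, 0],
    [0.014, -0.15, 0],
    [0.019, -0.21, 0],
    [0.025, -0.28, 0],
    [0.032, -0.35, 0],
    [0.038, -0.42, 0],
    [0.044, -0.48, 0],
    [0.047, -0.521, 0],
    [0.047, -0.521, 0]
  ],
  "hand": [0.1, 0.1, 0.1, 0.1, 0.1, 0.1, 0.1, 0.1, 0.1, 0.1]
}}

```text
time_s: 26.63
ee_pos: [500.9, -214.3, 314.3]
ee_rot: [135.3, -0.2, 95.2]
force: [-1.5, -0.2, -4.4]
gripper_width: 25.4
gripper_force: 50.0
```

Call:
{"name": "apply_moves", "arguments": {
  "delta_pos": [
    [-0.02, 0, -0.1],
    [-0.02, 0, -0.25],
    [-0.02, 0, -0.4],
    [-0.02, 0, -0.55],
    [-0.02, 0, -0.68],
    [-0.02, 0, -0.74],
    [-0.02, 0, -0.74],
    [-0.02, 0, -0.74]
  ],
  "rot": [
    [0, 0, 0],
    [0, 0, 0],
    [0, 0, 0],
    [0, 0, 0],
    [0, 0, 0],
    [0, 0, 0],
    [0, 0, 0],
    [0, 0, 0]
  ],
  "hand": [0.1, 0.1, 0.1, 0.1, 0.1, 0.1, 0.1, 0.1]
}}

```text
time_s: 27.3
ee_pos: [502.2, -215.8, 229.0]
ee_rot: [135.1, -0.0, 95.3]
force: [0.6, -0.3, -2.0]
gripper_width: 25.6
gripper_force: 50.0
```

```bash
cat > chk.py <<'E'
from h import *
a=viewer.grab_frame("scene");b=viewer.grab_frame("side");s=env.state()
print(s["time_s"],s["ee_pos"].round(1),s["ee_rot"].round(1),s["force"].round(1),s["torque"].round(2),s["gripper_width"],s["qpos"].round(),s["qvel"].round(1))
Rm=R.from_euler('xyz',s["ee_rot"],degrees=True).as_matrix();print("tool z",Rm[:,2].round(3),"tool x",Rm[:,0].round(3))
g=s["ee_pos"]-18.8*Rm[:,2];ax=g+145*Rm[:,2];print("axle pred",ax.round(1))
O={}
for q,X in(("brayer_grip",g),("brayer_axle",ax)):
    l=[]
    for n,c in(("scene",a),("side",b)):
        D=spotter.landmark_of(c,q)[:3];print(n,q,proj(c,X).round(),[(np.round(d["position"]).tolist(),round(d["score"],2)) for d in D])
        if D: l.append((c,D[0]["position"]))
    if len(l)==2: print("tri",q,tri(l).round(1))
for q in("scraper_mid","slab","tray","chip0_mid","knife_mid","baren_mid","can_a_mid","can_b_mid","bottle_mid","brayer_b_grip","brayer_c_grip"): print(q,[(np.round(d["position"]).tolist(),round(d["score"],2)) for d in spotter.landmark_of(a,q)[:4]])
save(a,"sceneF.png");save(b,"sideF.png")
E
python3 chk.py
```

```text
27.4 [ 502.4 -216.4  230.1] [1.35e+02 1.00e-01 9.52e+01] [ 0.5 -1.  -1.6] [-0.08  0.84 -0.01] 25.746106561282115 [-44.   3. 123.  60.  38. -93.] [-0.4 -0.3  0.   0.4 -0.1 -0.5]
tool z [ 0.704  0.063 -0.707] tool x [-0.091  0.996 -0.002]
axle pred [ 591.3 -208.4  140.9]
scene brayer_grip [253. 190.] [([248.0, 190.0], 0.81)]
side brayer_grip [339. 158.] [([341.0, 160.0], 0.85)]
tri brayer_grip [ 482.2 -228.2  235.8]
scene brayer_axle [273. 244.] [([270.0, 243.0], 0.84), ([221.0, 298.0], 0.45)]
side brayer_axle [307. 184.] [([308.0, 184.0], 0.63)]
tri brayer_axle [ 586.9 -213.6  140.9]
scraper_mid [([284.0, 203.0], 0.88), ([316.0, 237.0], 0.85), ([174.0, 208.0], 0.71)]
slab [([273.0, 281.0], 0.85), ([428.0, 171.0], 0.54)]
tray [([216.0, 304.0], 0.94)]
chip0_mid [([213.0, 288.0], 0.61)]
knife_mid [([242.0, 220.0], 0.71)]
baren_mid [([346.0, 182.0], 0.9), ([240.0, 219.0], 0.25)]
can_a_mid [([417.0, 219.0], 0.65), ([346.0, 312.0], 0.59)]
can_b_mid [([399.0, 287.0], 0.59)]
bottle_mid [([281.0, 320.0], 0.76)]
brayer_b_grip [([445.0, 154.0], 0.68)]
brayer_c_grip [([422.0, 173.0], 0.44)]
```

Call:
{"name": "apply_moves", "arguments": {
  "delta_pos": [
    [-0.015, 0, -0.02],
    [-0.015, 0, -0.02],
    [-0.015, 0, -0.02],
    [-0.015, 0, -0.02],
    [-0.015, 0, -0.02],
    [-0.015, 0, -0.02],
    [-0.015, 0, -0.02],
    [-0.015, 0, -0.02]
  ],
  "rot": [
    [0, 0, 0],
    [0, 0, 0],
    [0, 0, 0],
    [0, 0, 0],
    [0, 0, 0],
    [0, 0, 0],
    [0, 0, 0],
    [0, 0, 0]
  ],
  "hand": [0.1, 0.1, 0.1, 0.1, 0.1, 0.1, 0.1, 0.1]
}}

```text
time_s: 28.82
ee_pos: [499.9, -216.5, 226.7]
ee_rot: [135.0, 0.0, 95.2]
force: [-1.0, -0.1, -2.9]
gripper_width: 26.0
gripper_force: 50.0
```

```bash
python3 chk.py | head -9; python3 -c "
from workcell import env
print(env.job_done())"
```

```text
28.9167 [ 499.9 -216.5  226.7] [135.    0.   95.2] [ 1.  -0.4 -1.7] [-0.06  0.83  0.01] 25.80559452111413 [-44.   3. 123.  61.  38. -94.] [ 0.  -0.1  0.  -0.1  0.   0. ]
tool z [ 0.704  0.063 -0.708] tool x [-0.09   0.996 -0.   ]
axle pred [ 588.7 -208.4  137.4]
scene brayer_grip [253. 190.] []
side brayer_grip [339. 159.] [([342.0, 161.0], 0.72), ([228.0, 252.0], 0.18)]
scene brayer_axle [273. 244.] [([271.0, 243.0], 0.76)]
side brayer_axle [308. 185.] [([310.0, 186.0], 0.72), ([260.0, 290.0], 0.54)]
tri brayer_axle [ 581.1 -209.2  135.8]
scraper_mid [([283.0, 200.0], 0.97), ([321.0, 236.0], 0.87), ([170.0, 249.0], 0.68)]
the job is handed in; nothing more can be done
None
```

Job handed in at about 29 s: all four chips are in the tray, the scraper stands back on the bench, and the biggest brayer is held still at 45° over the middle of the slab, its roller about 10 cm above the glass.

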